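# Load the core spacer into the label winder's bed

## Task

Take the larger steel spacer ring from the bench, lay it flat on the open loading deck of the winder bed and let go, then slide it, never lifting it, over the raised lip and under the bridge so that it drops flat into the pocket. Slide it on to the spring stop at the pocket's far end and press it home gently for a moment, so that the stop's pad gives about 3 mm, well short of bottoming, then back off and leave the ring lying flat in the pocket. Feel your way: do not press hard on the bed, and do not disturb the other things on the bench.

Things in the scene. Friction and masses are not known exactly. Their poses are not given: they have to be found in the camera images.
- spacer_mid (a point): Centre (half-way up) of the larger steel spacer ring: 50 mm across, hole 20 mm, 12 mm thick, 0.12 to 0.21 kg, polished and slippery on the bed, z its axis. It lies flat on the bench, left or right of the bed; the smaller ring of like steel (34 mm across, as thick) on the other side is not wanted.
- bed: The fixed grey winder bed, 260 x 140 mm. Origin at bench height (z = 0) straight below the lip's crest, midway across. x points along the bed the way the ring is pushed (deck at -x, lip, pocket, stop), y across, z up. All heights given are above the bench. Pressing it with the fingers by more than 30 N counts as a hard knock.
- deck_mid (a point): Middle of the open loading deck, on its flat aluminium top, 20 mm high, 90 mm before the crest (bed x = -90 mm). The deck is 140 mm wide and starts at bed x = -150 mm. It leads straight into a channel 70 mm wide between two straight rails (each 10 mm wide, tops 32 mm high) that run from x = -43 to 95 mm on both sides of lip and pocket.
- lip (a point): Middle of the lip's crest, 24 mm high, at bed x = 0. The deck ramps up to it from x = -30 mm (20 mm high); beyond, it falls sheer to the pocket floor, 18 mm high. A ring in the pocket has its top 30 mm high, so a pusher with its tip 25 to 29 mm high clears the crest and still pushes the ring there.
- bridge (a point): Centre of the underside of the dark bar over the pocket, 51 mm high at bed x = 42 mm; the bar is 12 mm wide along x, its top 61 mm high, on posts at y = +/-53 mm. It stops the ring being dropped in from above.
- stop_pad (a joint): Travel (m) of the spring stop's grey pad at the pocket's far end: 0 = out, grows as the ring presses it along bed x at 3 N per mm, bottoms at 8 mm. Home = in by 1 to 5 mm for a third of a second. Where the stop is clamped varies and is not reported: the pad's face, when out, is at bed x = 54 to 66 mm: feel for it. The reading is noisy.
Not all that is in view belongs to the job. What is shaped like the part that bears spacer_mid but brown is not meant.

How it is judged:
By the outcome, as a careful person would: the job done as asked, in the order asked, and still so for the second after the job is handed in, with the robot touching nothing.
It also fails if it takes over 72 s, if anything falls off the work surface, if the arm or the gripper's body presses on something with over 40 N, if the wrist force passes 120 N, or if a joint passes its speed limit or range.

## Robot

A 7-joint arm with a two-finger parallel gripper is mounted at the origin on the work surface. World frame = base frame: x ahead of the robot, y to its left, z up, the work surface at z = 0. Lengths are in m, angles in rad, forces in N, time in s.
With the tool pointing down it reaches from about 0.4 to 0.85 m from the base axis. Payload 10.4 kg.
Tool frame: the origin (TCP) lies on the front face of the gripper's body, between the roots of the fingers; the fingertips stand 73 mm ahead of it and the grasp point (between the pads) lies 54 mm ahead of it; x points along the fingers, y is the direction in which the jaws open and shut, and the axes are right-handed (so a half turn about x gives the same grasp; the last joint's range is limited). The gripper opens to 85 mm and grips with 20 to 120 N. Pads are 22 mm wide; open, the fingers measure 114 mm over their backs; the gripper's body (76 mm by 85 mm) begins 54 mm behind the grasp point. The pads swing forward as they close: fully open they stand 13 mm farther back than shut.
Start: joints at [-1.145, 0.332, -0.065, 1.46, 0.022, 1.35, -0.088], TCP at [0.271, 0.563, 0.304] pointing down, gripper open.
Joint ranges: [-2.6, 2.6], [-0.5, 2.12], [-1.47, 1.34], [0.16, 2.42], [-1.27, 4.41], [0.06, 2.06], [-2.6, 2.6]. Speed limits (rad/s): [2.22, 2.22, 2.79, 2.79, 3.14, 3.14, 3.14].

## Interface

Orientations are given as a unit quaternion [x, y, z, w].
In Python, from workcell import manip gives the robot as it stands. The module is installed in compiled form; this text tells all that it offers.
- The arm moves only by the tool arm_command, never from a script. Its argument "moves" is a list that holds one entry, the list of rows, each a list of 5 numbers: the closure, from 0 (fully open) to 1 (shut), then the shift along the tool's x, y, z in units of 25 mm (1.0 is 25 mm), then the turn about the tool's x in degrees. A call has 1 to 12 rows; each row shifts and turns the commanded pose from where the row before left it, along the tool's axes as they then stand; what a row does not reach is not made up. A row lasts 1/12 s, in which the tool goes at most 41.7 mm and 7.16 degrees, less where a joint would pass 70% of its speed; a pose out of reach is approached as far as the arm can. A call is refused whole if a number of a shift passes 1 or a number of a turn 7.16, either way. A call with a gripper value outside its range is refused whole. The fingers move at their own pace and stop on an object; "force" is the grip in N (left out, the last holds). Time passes only in rows, so rows that do not move let the fingers close. It gives the time, the measured TCP pose, the force and the opening at its end, in the units of the state.
- manip.get_obs(): the state, without advancing time (a new reading comes with each control period).
- manip.camera(name): name is "side" or "top" or "wrist"; returns the picture (400x640x3 uint8, red, green, blue); there is no depth.
- manip.camera_info(name): a dict with "vfov" (degrees; the focal length in pixels is half the picture's height over the tangent of half this angle, whatever the lens; pixels are square), "cx", "cy" (the principal point, pixels), "pose" (4x4, takes a point from camera to world coordinates). Camera axes: x right, y down, z forward; pixel columns grow to the right and rows downward; lengths in m; the calibration is good to about 2 mm. A picture is of the moment at which its call begins: read the wrist's pose just before it. camera_info takes no time and is no camera call; for the wrist camera it gives the pose at the moment of the call.
- manip.hand_in(): hands the job in, once; it reports no verdict.
Trained networks look in the newest picture that a camera, given by its name, has taken for a name from the list of things; names that differ only in an ending like _2 or _b are one class to them, and where a whole thing is asked for, a point or a joint stands for the part that bears it (a point fixed in the world has none). Each returns a list of dicts, best first, with "confidence" (0 to 1); they miss things now and then, are a little off and sometimes report something else, mostly with a low value. They report only what shows in the picture. A call takes as long as a camera call. They do not tell look-alikes from the thing itself.
- manip.regions_of(query, camera): "mask" (400x640 bool, what is visible of it) and "rect" ([left, top, right, bottom] in pixels, round what is visible of it).
- manip.pinpoint(query, camera): "pixel" ([row, column] in pixels: a listed point, or the origin of a listed thing).
The state is a dict: "clock": time; "joint_pos": joint angles; "joint_velocities": joint speeds; "tau": joint torques, N m; "position": TCP position; "ee_rot": TCP orientation; "ft_force": force on the tool from outside, world axes, zero at the start; "torque": the same for the moment, N m; "grip_width": opening from 0.0 (shut) to 1.0 (fully open).
Only numpy, scipy, OpenCV 4.12 (cv2) and the standard library are available. Lean on these libraries where they do the work, as an engineer would, in place of code of your own. Each camera call takes 0.05 s, during which the arm holds its last target.

## Working session

There is one attempt and no reset: what is moved stays moved. The work goes in short steps, Python scripts to look and compute and a tool call to move; the robot and the scene stay as the last step left them, time stands still between calls to the robot, and variables do not carry over. Pictures are saved under pics/ and viewed, and the job is handed in when it is done.

Besides the shell and the picture viewer there is one more tool, called after "Call:" in YAML: its name, and indented under it one key for each argument. arm_command: Moves the arm, as the interface text tells. Its arguments: {"type":"object","properties":{"moves":{"type":"array","items":{"type":"array","items":{"type":"array","items":{"type":"number"}}}},"force":{"type":"number"}},"required":["moves"]}

```bash
mkdir -p pics; python3 - <<'E'
from workcell import manip
import cv2,numpy as np
o=manip.get_obs(); print(o)
for c in ["side","top","wrist"]:
    im=manip.camera(c); cv2.imwrite(f"pics/{c}0.png",im[:,:,::-1])
    i=manip.camera_info(c); print(c,i)
    for q in ["spacer_mid","deck_mid","lip","bridge","stop_pad","bed"]:
        try: print(q,[(np.round(d['pixel'],1).tolist(),round(d['confidence'],2)) for d in manip.pinpoint(q,c)][:4]) if c=="top" else None
        except Exception as e: print(q,e)
E
```

```text
{'clock': 0.0, 'joint_pos': array([-1.14463527,  0.33286186, -0.06467122,  1.46095382,  0.02162012,
        1.34993079, -0.08849794]), 'joint_velocities': array([ 2.51670143e-05, -1.65388221e-03, -1.44861321e-03, -1.02634754e-03,
       -9.88411079e-04,  6.54286146e-04,  8.29478927e-04]), 'tau': array([ 2.94769666e-05, -6.25446439e+01,  4.89111221e-02, -3.91605020e+01,
        1.61505968e-02,  9.96323128e-03, -3.48162553e-05]), 'position': array([0.27105354, 0.56284877, 0.30311609]), 'ee_rot': array([ 0.1568236 ,  0.68946136, -0.15784195,  0.68930059]), 'ft_force': array([-0.17951177, -0.30661205, -0.21917332]), 'torque': array([ 0.02397382,  0.01541762, -0.01374056]), 'grip_width': 1.0030041466213246}
side {'vfov': 50.706731460447436, 'cx': 317.0710098076489, 'cy': 198.58052790954773, 'pose': array([[ 0.67034959, -0.54026372,  0.50867135,  0.1596008 ],
       [-0.74190151, -0.47446844,  0.47377404, -0.36551605],
       [-0.01461442, -0.69497828, -0.71888219,  0.6252976 ],
       [ 0.        ,  0.        ,  0.        ,  1.        ]])}
top {'vfov': 57.677219174517795, 'cx': 320.548064
[... 314 characters left out ...]
3], 0.81), ([197.5, 449.2], 0.68), ([278.6, 410.7], 0.64)]
deck_mid [([182.0, 312.9], 0.61), ([219.3, 308.5], 0.58)]
lip [([176.9, 312.2], 0.62)]
bridge [([152.9, 312.4], 0.95)]
stop_pad it knows: bed, bridge, deck_mid, lip, spacer_mid
bed [([178.8, 313.0], 0.83)]
wrist {'vfov': 68.64266974249566, 'cx': 322.26768730604715, 'cy': 194.21626652918948, 'pose': array([[ 4.33172929e-01,  8.63604089e-01,  2.57971299e-01,
         2.05624430e-01],
       [ 9.01310831e-01, -4.15048565e-01, -1.23989821e-01,
         5.95408676e-01],
       [-7.49911639e-06,  2.86221360e-01, -9.58163521e-01,
         3.73938758e-01],
       [ 0.00000000e+00,  0.00000000e+00,  0.00000000e+00,
         1.00000000e+00]])}
```

View pics/top0.png

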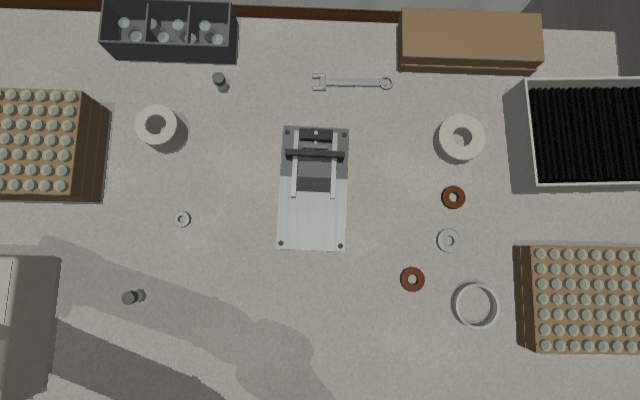

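View pics/side0.png

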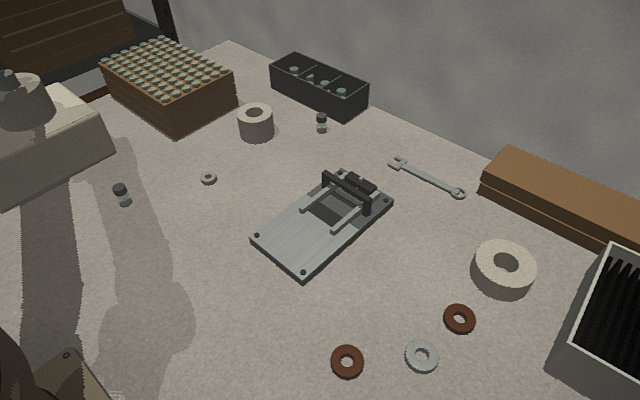

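View pics/wrist0.png

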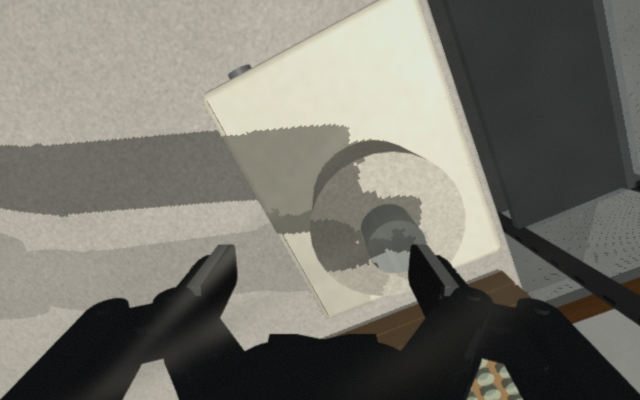

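Candidates in the top picture, as (row, col): steel ring at (240,448), brown look-alikes at (197,453) and (279,412), small ring at (219,182), hoop at (305,475), and white rolls at (136,461) and (124,155). I choose (240,448) and will check it in a close crop.

```bash
cat > h.py <<'E'
import numpy as np,cv2
from workcell import manip
def ray(c,row,col,z,info=None):
    i=info or manip.camera_info(c); f=200/np.tan(np.radians(i['vfov']/2)); P=i['pose']
    d=P[:3,:3]@np.array([(col-i['cx'])/f,(row-i['cy'])/f,1]); o=P[:3,3]
    return o+d*(z-o[2])/d[2]
def proj(c,p,info=None):
    i=info or manip.camera_info(c); f=200/np.tan(np.radians(i['vfov']/2)); P=i['pose']
    q=P[:3,:3].T@(np.array(p)-P[:3,3]); return np.array([i['cy']+f*q[1]/q[2],i['cx']+f*q[0]/q[2]])
E
python3 - <<'E'
from h import *
t=cv2.imread('pics/top0.png'); s=cv2.imread('pics/side0.png')
a=cv2.resize(t[115:260,260:365],None,fx=4,fy=4,interpolation=cv2.INTER_CUBIC)
b=cv2.resize(t[170:300,390:490],None,fx=3.5,fy=3.5,interpolation=cv2.INTER_CUBIC)
H=max(len(a),len(b)); out=np.zeros((H,a.shape[1]+b.shape[1],3),np.uint8); out[:len(a),:a.shape[1]]=a; out[:len(b),a.shape[1]:]=b
cv2.imwrite('pics/crop1.png',out)
cv2.imwrite('pics/crop2.png',cv2.resize(s[160:290,240:400],None,fx=4.5,fy=4.5,interpolation=cv2.INTER_CUBIC))
print(ray('top',240.6,448.3,.006))
for c in['top','side']:
  manip.camera(c)
  for q in ['spacer_mid','bed']:
    for d in manip.regions_of(q,c)[:4]:
      m=d['mask']; yy,xx=np.nonzero(m); print(c,q,d['rect'],round(d['confidence'],2),yy.mean(),xx.mean(),ray(c,yy.mean(),xx.mean(),.006 if q!='bed' else .02))
  for q in ["spacer_mid","deck_mid","lip","bridge","bed"]:
    z=dict(spacer_mid=.006,deck_mid=.02,lip=.024,bridge=.051,bed=0)[q]
    for d in manip.pinpoint(q,c)[:3]: print(c,q,np.round(d['pixel'],1),round(d['confidence'],2),np.round(ray(c,*d['pixel'],z),4))
E
```

```text
[ 0.45459519 -0.29382462  0.006     ]
top spacer_mid [440.1, 185.2, 468.7, 211.3] 0.81 196.50939457202506 452.31941544885177 [ 0.54788524 -0.30483601  0.006     ]
top spacer_mid [397.5, 267.3, 423.4, 295.3] 0.76 278.1209302325581 411.65581395348835 [ 0.37627752 -0.21586219  0.006     ]
top spacer_mid [434.5, 228.1, 460.7, 255.8] 0.63 239.74545454545455 448.2295454545455 [ 0.45636693 -0.29372161  0.006     ]
top bed [276.9, 125.2, 349.9, 255.3] 0.85 192.92200950790183 312.41089554156497 [ 0.54553076 -0.00801003  0.02      ]
top spacer_mid [240.6 446.5] 0.92 [ 0.4545 -0.29    0.006 ]
top spacer_mid [198.3 450.3] 0.86 [ 0.5439 -0.3004  0.006 ]
top spacer_mid [282.6 409.2] 0.59 [ 0.3672 -0.2107  0.006 ]
top deck_mid [220.7 310. ] 0.78 [ 0.4881 -0.0045  0.02  ]
top lip [177.  315.5] 0.63 [ 0.5783 -0.0135  0.024 ]
top bridge [152.2 313.3] 0.91 [ 0.6232 -0.0076  0.051 ]
top bed [180.7 314.4] 0.72 [ 0.5751 -0.0117  0.    ]
side spacer_mid [328.7, 345.8, 364.9, 377.2] 0.85 361.28125 347.0625 [ 0.37780569 -0.21620131  0.006     ]
side spacer_mid [446.2, 304.0, 477.0, 335.5] 0.84 319.0483641536273 459.54765291607396 [ 0.5496148  -0.30646961  0.006     ]
side spacer_mid [401.6, 337.0, 439.6, 376.8] 0.79 355.86010928961747 421.4710382513661 [ 0.4581633  -0.29391668  0.006     ]
side bed [250.7, 167.7, 395.3, 287.5] 0.62 225.67650411652946 318.84699176694113 [ 0.53758328 -0.0165601   0.02      ]
side spacer_mid [363.3 344.5] 0.81 [ 0.3729 -0.2153  0.006 ]
side spacer_mid [318.3 457.9] 0.78 [ 0.549  -0.3039  0.006 ]
side spacer_mid [356.  418.2] 0.56 [ 0.4547 -0.2904  0.006 ]
side deck_mid [233.9 300.4] 0.79 [ 0.5003 -0.0043  0.02  ]
side lip [211.7 328.9] 0.57 [ 0.574  -0.0099  0.024 ]
side bridge [185.2 343.4] 0.58 [ 0.6268 -0.0013  0.051 ]
side bed [217.2 329.8] 0.57 [ 0.5807 -0.0066  0.    ]
```

View pics/crop1.png

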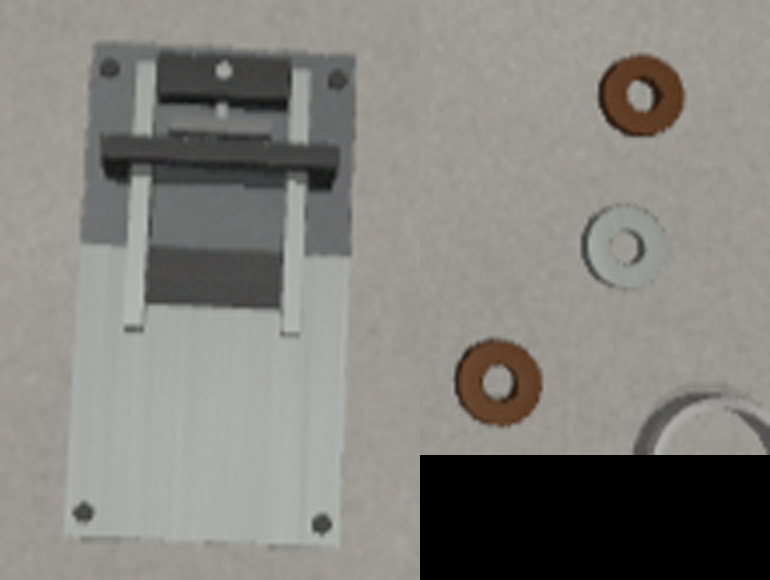

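View pics/crop2.png

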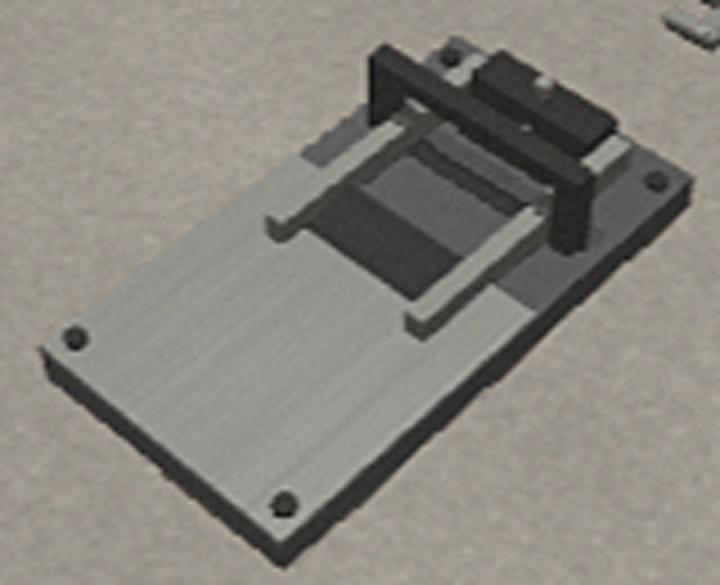

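```bash
cat >> h.py <<'E'
E
python3 - <<'E'
from h import *
from scipy.optimize import least_squares
T=[(68,536,-150,70,20),(338,546,-150,-70,20),(95,42,110,70,19),(355,53,110,-70,19),(147,304,-30,35,20),(281,308,-30,-35,20),(124,327,-43,45,32),(300,332,-43,-45,32),(150,249,0,35,24),(285,252,0,-35,24)]
S=[(42,347,-150,70,20),(283,543,-150,-70,20),(692,183,110,-70,19),(455,38,110,70,19),(267,213,-43,45,32),(423,322,-43,-45,32)]
obs=[]
for u,v,x,y,z in T: obs.append(('top',(v+.5)/4-.5+115,(u+.5)/4-.5+260,x,y,z))
for u,v,x,y,z in S: obs.append(('side',(v+.5)/4.5-.5+160,(u+.5)/4.5-.5+240,x,y,z))
I={c:manip.camera_info(c) for c in('top','side')}
def w(p,x,y,z):
    c,s=np.cos(p[2]),np.sin(p[2]); return [p[0]+(c*x-s*y)/1e3,p[1]+(s*x+c*y)/1e3,z/1e3]
def res(p,o): return np.concatenate([proj(c,w(p,x,y,z),I[c])-[r,k] for c,r,k,x,y,z in o])
for o in (obs[:10],obs[10:],obs):
    r=least_squares(res,[.575,-.01,0],args=(o,)); print(np.round(r.x,4),np.degrees(r.x[2])); print(np.round(r.fun.reshape(-1,2),1).tolist())
p=r.x
for q in [(-90,0,20),(0,0,24),(-35,0,20),(60,0,20)]: print(q,np.round(w(p,*q),4))
E
```

```text
[ 0.5785 -0.0099 -0.0172] -0.9869505773436712
[[0.2, -0.8], [0.4, 1.1], [-0.4, -0.7], [-0.0, 0.5], [0.1, -0.3], [0.6, 0.2], [-0.4, 0.0], [0.2, 0.5], [-0.8, -0.4], [-0.0, -0.2]]
[ 0.5807 -0.0096 -0.0209] -1.1971406971518883
[[-0.2, -0.7], [0.3, -0.2], [-1.4, 0.8], [-0.8, 0.4], [0.5, -0.3], [0.8, 0.1]]
[ 0.5793 -0.0099 -0.019 ] -1.0863268390547605
[[-0.2, -0.9], [0.1, 1.0], [-0.8, -0.5], [-0.3, 0.6], [-0.2, -0.3], [0.3, 0.2], [-0.9, 0.0], [-0.1, 0.5], [-1.2, -0.4], [-0.4, -0.2], [0.5, -1.1], [1.0, -0.5], [-1.0, 0.5], [-0.4, -0.1], [1.0, -0.7], [1.4, -0.2]]
(-90, 0, 20) [ 0.4893 -0.0082  0.02  ]
(0, 0, 24) [ 0.5793 -0.0099  0.024 ]
(-35, 0, 20) [ 0.5443 -0.0093  0.02  ]
(60, 0, 20) [ 0.6393 -0.0111  0.02  ]
```

```bash
cat >> h.py <<'E'
from scipy.spatial.transform import Rotation as R
def tool():
    o=manip.get_obs(); M=R.from_quat(o['ee_rot']).as_matrix(); return o,M
def to(p):
    o,M=tool(); d=M.T@(np.array(p)-o['position']); return np.round(d/.025,2)
E
python3 - <<'E'
from h import *
o,M=tool(); print(np.round(M,3)); 
y=M[:,1]; print(np.degrees(np.arctan2(y[1],y[0])))
print(to([.455,-.292,.2]))
E
```

```text
[[ 0.     0.434  0.901]
 [ 0.     0.901 -0.434]
 [-1.     0.    -0.   ]]
64.2853647152377
[  4.15 -27.63  21.47]
```

Call:
arm_command:
  moves:
    - [[0.25, 0, -1, 0.6, -6.15], [0.25, 0, -1, 0.6, -6.15], [0.25, 0, -1, 0.6, -6.15], [0.25, 0, -1, 0.6, -6.15], [0.25, 0, -1, 0.5, 0], [0.25, 0, -1, 0.5, 0], [0.25, 0, -1, 0.5, 0], [0.25, 0, -1, 0.5, 0], [0.25, 0, -1, 0.5, 0], [0.25, 0, -1, 0.5, 0], [0.25, 0, -1, 0.5, 0], [0.25, 0, -1, 0.5, 0]]

```text
clock: 2.2
position: [0.3966, 0.2478, 0.3041]
ee_rot: [0.007, 0.707, -0.007, 0.707]
ft_force: [0.7, 1.1, -0.3]
grip_width: 0.752
```

Call:
arm_command:
  moves:
    - [[0.25, 0, -1, 0, 0], [0.25, 0, -1, 0, 0], [0.25, 0, -1, 0, 0], [0.25, 0, -1, 0, 0], [0.25, 0, -1, 0, 0], [0.25, 0, -1, 0, 0], [0.25, 0, -1, 0, 0], [0.25, 0, -1, 0, 0], [0.25, 0, -1, 0, 0], [0.25, 0, -1, 0, 0], [0.25, 0, -1, 0, 0], [0.25, 0, -1, 0, 0]]

```text
clock: 3.2
position: [0.3901, -0.0521, 0.3041]
ee_rot: [0.007, 0.707, -0.007, 0.707]
ft_force: [0.8, -0.3, 0.2]
grip_width: 0.749
```

```bash
python3 - <<'E'
from h import *
o,M=tool(); print(o['clock'],o['joint_pos'],o['position'],np.round(M,3),to([.455,-.292,.2]))
E
```

```text
3.2 [-0.50587931 -0.24788594  0.45215153  2.03497829  0.1100853   1.33120629
  1.45923273] [ 0.39010673 -0.05214978  0.30408234] [[ 0.001  0.02   1.   ]
 [ 0.001  1.    -0.02 ]
 [-1.     0.001  0.001]] [ 4.16 -9.54  2.78]
```

Call:
arm_command:
  moves:
    - [[0.25, 0.4, -0.95, 0.28, 0], [0.25, 0.4, -0.95, 0.28, 0], [0.25, 0.4, -0.95, 0.28, 0], [0.25, 0.4, -0.95, 0.28, 0], [0.25, 0.4, -0.95, 0.28, 0], [0.25, 0.4, -0.95, 0.28, 0], [0.25, 0.4, -0.95, 0.28, 0], [0.25, 0.4, -0.95, 0.28, 0], [0.25, 0.4, -0.95, 0.28, 0], [0.25, 0.4, -0.95, 0.28, 0], [0.25, 0, 0, 0, 0]]

```text
clock: 4.12
position: [0.4551, -0.2932, 0.2021]
ee_rot: [0.007, 0.708, -0.009, 0.706]
ft_force: [-1.1, 1.2, 0.2]
grip_width: 0.746
```

```bash
python3 - <<'E'
from h import *
i=manip.camera_info('wrist')
im=manip.camera('wrist'); cv2.imwrite('pics/w1.png',im[:,:,::-1])
for d in manip.regions_of('spacer_mid','wrist')[:4]:
    yy,xx=np.nonzero(d['mask']); print(d['rect'],d['confidence'],ray('wrist',yy.mean(),xx.mean(),.010,i))
for d in manip.pinpoint('spacer_mid','wrist')[:4]:
    print(d['pixel'],d['confidence'],ray('wrist',*d['pixel'],.006,i))
o,M=tool(); print(o['position'],o['joint_pos'])
E
```

```text
[288.7, 252.1, 336.6, 299.8] 0.97 [ 0.5472818  -0.30420035  0.01      ]
[298.9, 162.1, 349.7, 216.9] 0.93 [ 0.45666177 -0.29248676  0.01      ]
[379.9, 68.8, 443.8, 130.2] 0.81 [ 0.37654124 -0.21572601  0.01      ]
[100.5, 411.1] 0.95 [ 0.3783967  -0.21432142  0.006     ]
[276.7, 310.4] 0.71 [ 0.55009755 -0.30730304  0.006     ]
[190.2, 326.5] 0.63 [ 0.45749761 -0.28899444  0.006     ]
[ 0.45563964 -0.28949532  0.20381918] [-0.2094855   0.28310047  0.80424072  1.8462379  -0.2266364   1.10722363
  2.22825392]
```

View pics/w1.png

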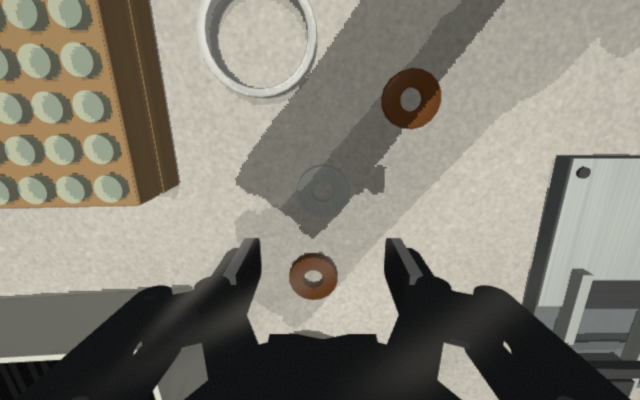

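Wrist picture: the steel ring in shadow at (190,324), brown rings at (277,313) and (98,411), hoop at (45,260). The ring lies at about (0.457, -0.292), clear of its neighbours.

Call:
arm_command:
  moves:
    - [[0.25, 0.6, -0.08, 0.05, 0], [0.25, 0.6, 0, 0, 0], [0.25, 0.6, 0, 0, 0], [0.25, 0.6, 0, 0, 0], [0.25, 0.6, 0, 0, 0], [0.25, 0.6, 0, 0, 0], [0.25, 0.5, 0, 0, 0], [0.25, 0.3, 0, 0, 0], [0.25, 0, 0, 0, 0], [0.25, 0, 0, 0, 0]]

```text
clock: 5.1
position: [0.4571, -0.2915, 0.0942]
ee_rot: [0.007, 0.707, -0.007, 0.707]
ft_force: [0.8, -0.3, -0.1]
grip_width: 0.75
```

```bash
python3 - <<'E'
from h import *
for c in ['wrist','side']:
    im=manip.camera(c); cv2.imwrite(f'pics/{c}2.png',im[:,:,::-1])
s=cv2.imread('pics/side2.png'); cv2.imwrite('pics/side2c.png',cv2.resize(s[270:400,340:520],None,fx=4,fy=4,interpolation=cv2.INTER_CUBIC))
o,M=tool(); print(o['position'],o['ft_force'],to([.4568,-.2922,.075]))
E
```

```text
[ 0.45741106 -0.29180297  0.09473676] [-0.21918199  0.67605116  0.70693327] [ 0.79 -0.02 -0.03]
```

View pics/side2c.png

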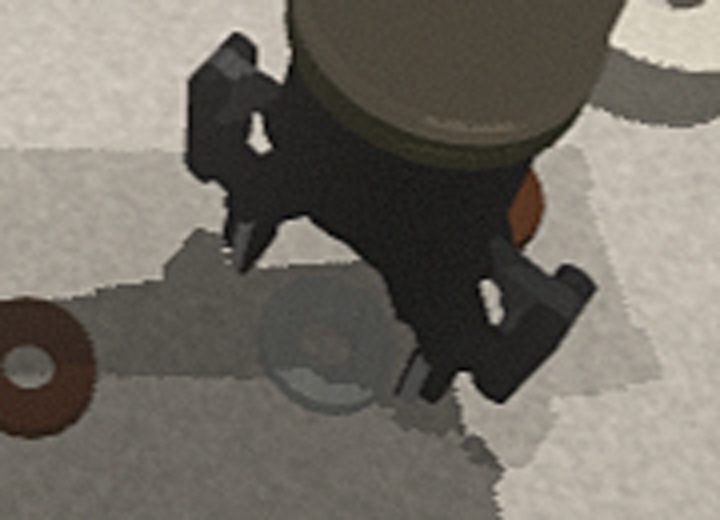

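View pics/wrist2.png

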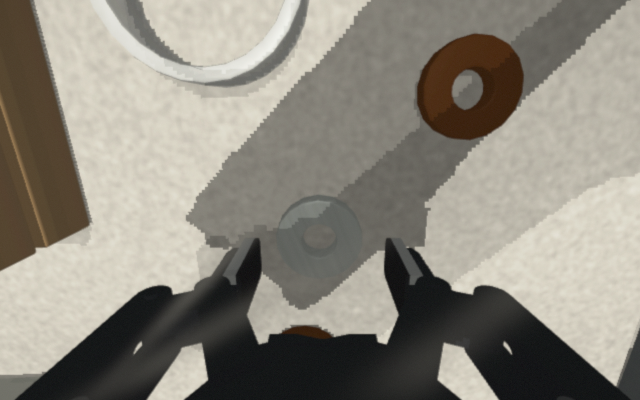

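```bash
python3 - <<'E'
from h import *
for (u,v,y) in [(240,270,-.258),(432,402,-.326)]:
    r=(v+.5)/4-.5+270; c=(u+.5)/4-.5+340
    for z in (.01,.015,.02,.025,.03,.035): print(z,np.round(ray('side',r,c,z),4))
E
```

```text
0.01 [ 0.4592 -0.2535  0.01  ]
0.015 [ 0.4567 -0.2544  0.015 ]
0.02 [ 0.4543 -0.2553  0.02  ]
0.025 [ 0.4519 -0.2562  0.025 ]
0.03 [ 0.4494 -0.2571  0.03  ]
0.035 [ 0.447 -0.258  0.035]
0.01 [ 0.4633 -0.334   0.01  ]
0.015 [ 0.4608 -0.3343  0.015 ]
0.02 [ 0.4583 -0.3345  0.02  ]
0.025 [ 0.4559 -0.3348  0.025 ]
0.03 [ 0.4534 -0.3351  0.03  ]
0.035 [ 0.4509 -0.3353  0.035 ]
```

Call:
arm_command:
  moves:
    - [[0.25, 0.3, 0, 0, 0], [0.25, 0.2, 0, 0, 0], [0.25, 0.1, 0, 0, 0], [0.25, 0, 0, 0, 0], [0.25, 0, 0, 0, 0]]

```text
clock: 5.62
position: [0.4567, -0.2917, 0.0786]
ee_rot: [0.007, 0.707, -0.007, 0.707]
ft_force: [0.4, 0.1, -0.1]
grip_width: 0.75
```

Call:
arm_command:
  moves:
    - [[0.25, 0.12, 0, 0, 0], [0.25, 0, 0, 0, 0]]

```text
clock: 5.78
position: [0.4569, -0.2916, 0.0756]
ee_rot: [0.007, 0.707, -0.007, 0.707]
ft_force: [-0.4, -0.7, -0.1]
grip_width: 0.752
```

Call:
arm_command:
  moves:
    - [[0.25, 0.1, 0, 0, 0], [0.25, 0, 0, 0, 0]]

```text
clock: 5.95
position: [0.4569, -0.2916, 0.073]
ee_rot: [0.007, 0.707, -0.007, 0.707]
ft_force: [-0.3, 0.2, 0.4]
grip_width: 0.75
```

Call:
arm_command:
  moves:
    - [[0.4, 0, 0, 0, 0], [0.4, 0, 0, 0, 0], [0.4, 0, 0, 0, 0]]
  force: 30

```text
clock: 6.2
position: [0.457, -0.2917, 0.0734]
ee_rot: [0.007, 0.707, -0.007, 0.707]
ft_force: [0.2, 0.7, -0.1]
grip_width: 0.595
```

Call:
arm_command:
  moves:
    - [[0.6, 0, 0, 0, 0], [0.6, 0, 0, 0, 0], [0.6, 0, 0, 0, 0], [0.6, 0, 0, 0, 0]]
  force: 40

```text
clock: 6.53
position: [0.4571, -0.2918, 0.0737]
ee_rot: [0.007, 0.707, -0.007, 0.707]
ft_force: [-0.6, 1.1, 5.0]
grip_width: 0.553
```

Call:
arm_command:
  moves:
    - [[0.6, -0.3, 0, 0, 0], [0.6, -0.5, 0, 0, 0], [0.6, -0.8, 0, 0, 0], [0.6, -0.8, 0, 0, 0], [0.6, 0, 0, 0, 0]]

```text
clock: 6.95
position: [0.4583, -0.2929, 0.1375]
ee_rot: [0.006, 0.705, -0.008, 0.709]
ft_force: [0.2, -0.5, -0.9]
grip_width: 0.555
```

```bash
python3 - <<'E'
from h import *
for c in ['wrist','side']:
    im=manip.camera(c); cv2.imwrite(f'pics/{c}3.png',im[:,:,::-1])
w=cv2.imread('pics/wrist3.png')
s=cv2.imread('pics/side3.png'); a=cv2.resize(s[250:400,330:520],None,fx=3,fy=3,interpolation=cv2.INTER_CUBIC)
cv2.imwrite('pics/s3c.png',a); cv2.imwrite('pics/w3c.png',w)
o,M=tool(); print(o['position'],o['ft_force'],o['grip_width'],np.round(M,3))
E
```

```text
[ 0.4573629  -0.29169032  0.13438812] [ 0.09367078  0.03161511 -1.36045629] 0.5539062218028418 [[ 0.002  0.019  1.   ]
 [-0.     1.    -0.019]
 [-1.    -0.     0.002]]
```

View pics/s3c.png

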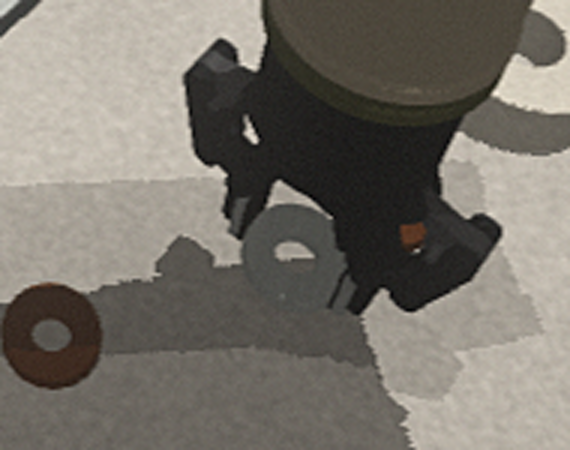

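View pics/w3c.png

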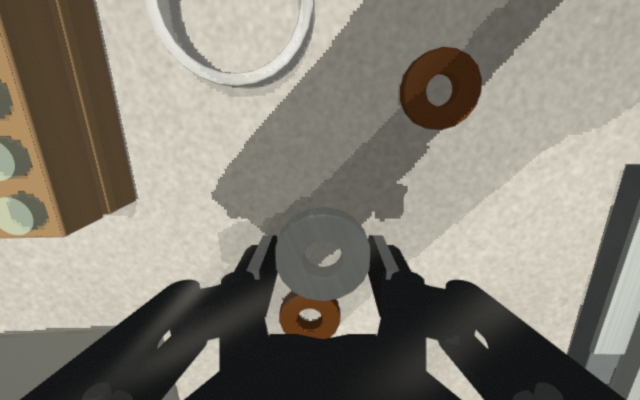

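Call:
arm_command:
  moves:
    - [[0.6, -0.5, 0.3, 0, 0], [0.6, -0.5, 0.8, 0.1, 0], [0.6, 0, 1, 0.1, 0], [0.6, 0, 1, 0.1, 0], [0.6, 0, 1, 0.1, 0], [0.6, 0, 1, 0.1, 0], [0.6, 0, 1, 0.1, 0], [0.6, 0, 1, 0.1, 0], [0.6, 0, 1, 0.1, 0], [0.6, 0, 1, 0.1, 0], [0.6, 0, 1, 0.1, 0], [0.6, 0, 0.8, 0.1, 0]]

```text
clock: 8.05
position: [0.4891, -0.0177, 0.1577]
ee_rot: [0.007, 0.708, -0.006, 0.707]
ft_force: [-0.0, -0.6, -1.9]
grip_width: 0.555
```

Call:
arm_command:
  moves:
    - [[0.6, 0, 0.47, 0, 0], [0.6, 0, 0, 0, 0], [0.6, 0, 0, 0, 0]]

```text
clock: 8.3
position: [0.4895, -0.0079, 0.1578]
ee_rot: [0.006, 0.708, -0.007, 0.707]
ft_force: [1.0, -0.3, -1.4]
grip_width: 0.557
```

```bash
python3 - <<'E'
from h import *
i=manip.camera_info('wrist')
for c in ['wrist','top']:
    im=manip.camera(c); cv2.imwrite(f'pics/{c}4.png',im[:,:,::-1])
o,M=tool(); print(o['position'],o['ft_force'],o['grip_width'],to([.4893,-.0082,.0945]),np.degrees(np.arctan2(M[1,1],M[0,1])))
E
```

```text
[ 0.48960921 -0.00916747  0.1580724 ] [-0.50147601 -0.93861157 -1.69162479] 0.5539794741500976 [ 2.54  0.04 -0.01] 88.81145854733828
```

View pics/wrist4.png

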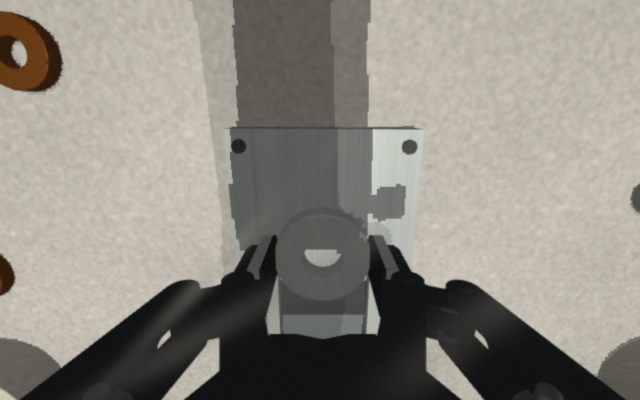

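View pics/top4.png

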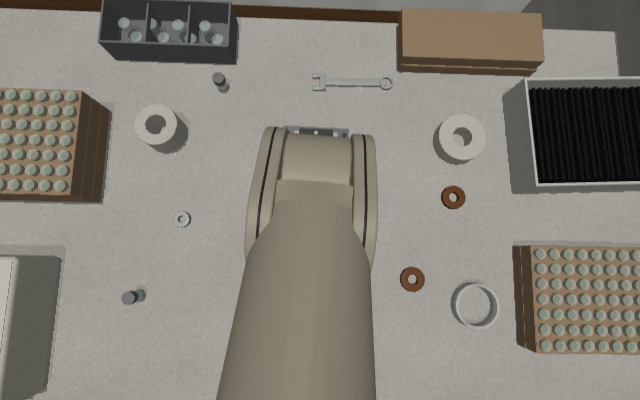

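Call:
arm_command:
  moves:
    - [[0.6, 0.5, 0, 0, 0], [0.6, 0.6, 0, 0, 0], [0.6, 0.6, 0, 0, 0], [0.6, 0.4, 0, 0, 0], [0.6, 0.2, 0, 0, 0], [0.6, 0.08, 0, 0, 0], [0.6, 0, 0, 0, 0], [0.6, 0, 0, 0, 0]]

```text
clock: 9.07
position: [0.4903, -0.0082, 0.0994]
ee_rot: [0.007, 0.707, -0.007, 0.707]
ft_force: [-0.6, 0.1, -0.1]
grip_width: 0.55
```

Call:
arm_command:
  moves:
    - [[0.6, 0.06, 0, 0, 0], [0.6, 0, 0, 0, 0]]

```text
clock: 9.23
position: [0.4902, -0.0079, 0.0977]
ee_rot: [0.007, 0.707, -0.007, 0.707]
ft_force: [-0.2, 0.4, -0.9]
grip_width: 0.557
```

Call:
arm_command:
  moves:
    - [[0.6, 0.04, 0, 0, 0], [0.6, 0, 0, 0, 0]]

```text
clock: 9.4
position: [0.49, -0.0079, 0.0965]
ee_rot: [0.007, 0.707, -0.007, 0.707]
ft_force: [-0.6, -0.4, -2.0]
grip_width: 0.558
```

Call:
arm_command:
  moves:
    - [[0.6, 0.04, 0, 0, 0], [0.6, 0, 0, 0, 0]]

```text
clock: 9.57
position: [0.4899, -0.0079, 0.0953]
ee_rot: [0.007, 0.707, -0.007, 0.707]
ft_force: [0.1, -0.6, -1.2]
grip_width: 0.557
```

Call:
arm_command:
  moves:
    - [[0.6, 0.04, 0, 0, 0], [0.6, 0, 0, 0, 0]]

```text
clock: 9.73
position: [0.4899, -0.008, 0.0943]
ee_rot: [0.007, 0.707, -0.007, 0.707]
ft_force: [0.2, -0.7, -0.9]
grip_width: 0.555
```

Call:
arm_command:
  moves:
    - [[0.6, 0.03, 0, 0, 0], [0.6, 0, 0, 0, 0]]

```text
clock: 9.9
position: [0.4901, -0.008, 0.0937]
ee_rot: [0.007, 0.707, -0.007, 0.707]
ft_force: [0.9, 0.4, 0.1]
grip_width: 0.556
```

Call:
arm_command:
  moves:
    - [[0.6, 0.02, 0, 0, 0], [0.6, 0, 0, 0, 0]]

```text
clock: 10.07
position: [0.4905, -0.008, 0.0937]
ee_rot: [0.007, 0.707, -0.007, 0.707]
ft_force: [-1.4, -0.1, 6.4]
grip_width: 0.552
```

Call:
arm_command:
  moves:
    - [[0.35, 0, 0, 0, 0], [0.25, 0, 0, 0, 0], [0.2, 0, 0, 0, 0], [0.2, 0, 0, 0, 0], [0.2, 0, 0, 0, 0]]

```text
clock: 10.48
position: [0.4899, -0.008, 0.0931]
ee_rot: [0.007, 0.707, -0.007, 0.707]
ft_force: [0.3, 0.7, 0.4]
grip_width: 0.8
```

```bash
python3 - <<'E'
from h import *
for c in ['wrist','side']:
    im=manip.camera(c); cv2.imwrite(f'pics/{c}5.png',im[:,:,::-1])
s=cv2.imread('pics/side5.png'); cv2.imwrite('pics/s5c.png',cv2.resize(s[150:300,220:410],None,fx=4,fy=4,interpolation=cv2.INTER_CUBIC))
o,M=tool(); print(o['clock'],o['position'],o['ft_force'],o['grip_width'])
E
```

```text
10.5833 [ 0.48994232 -0.00799794  0.09310063] [0.29475735 0.86647181 0.34686493] 0.7993812980535542
```

View pics/s5c.png

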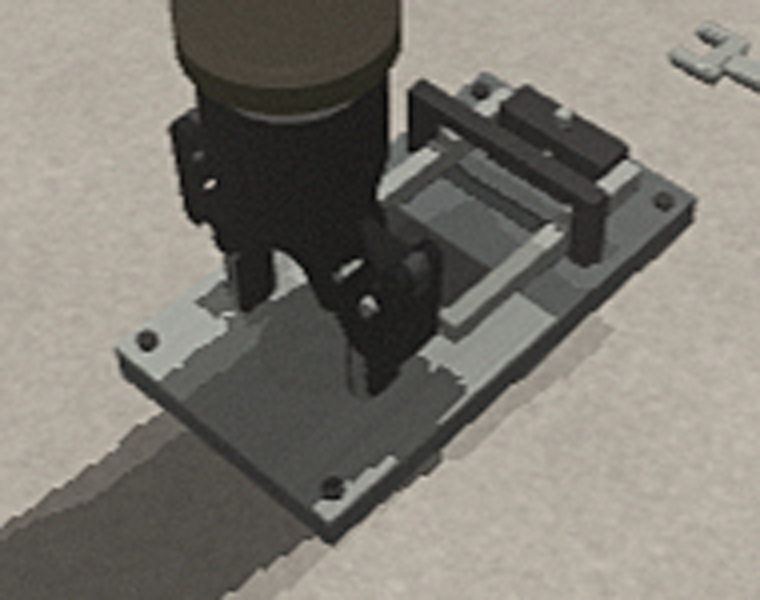

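View pics/wrist5.png

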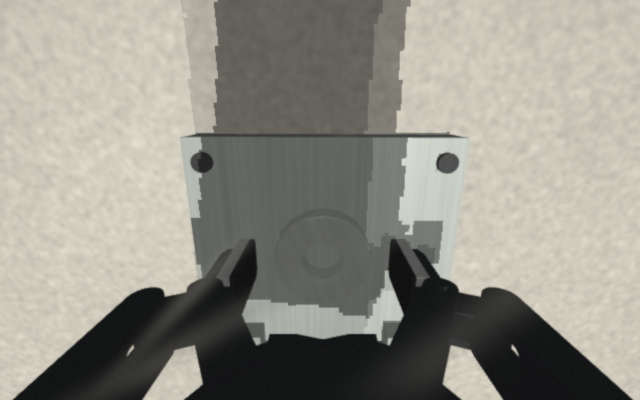

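Call:
arm_command:
  moves:
    - [[0.2, -0.2, 0, 0, 0], [0.2, -0.2, 0, 0, 0], [0.2, 0, 0, -0.4, 0], [0.2, 0, 0, -0.5, 0], [0.2, 0, 0, -0.5, 0], [0.2, 0, 0, -0.5, 0], [0.72, 0, 0, -0.1, 0], [0.72, 0, 0, 0, 0], [0.72, 0, 0, 0, 0], [0.72, 0, 0, 0, 0], [0.72, 0, 0, 0, 0], [0.72, 0, 0, 0, 0]]

```text
clock: 11.58
position: [0.4404, -0.0071, 0.1031]
ee_rot: [0.007, 0.707, -0.007, 0.707]
ft_force: [-0.7, -0.4, -0.3]
grip_width: 0.279
```

```bash
python3 - <<'E'
from h import *
i=manip.camera_info('wrist')
for c in ['wrist','side']:
    im=manip.camera(c); cv2.imwrite(f'pics/{c}6.png',im[:,:,::-1])
    for d in manip.regions_of('spacer_mid',c)[:4]:
        yy,xx=np.nonzero(d['mask']); print(c,d['rect'],d['confidence'],ray(c,yy.mean(),xx.mean(),.03,i if c=='wrist' else None))
s=cv2.imread('pics/side6.png'); cv2.imwrite('pics/s6c.png',cv2.resize(s[150:300,220:410],None,fx=4,fy=4,interpolation=cv2.INTER_CUBIC))
o,M=tool(); print(o['clock'],o['position'],o['ft_force'],o['grip_width'])
E
```

```text
side [330.4, 347.4, 363.9, 378.7] 0.81 [ 0.36887798 -0.22222854  0.03      ]
side [444.3, 303.4, 476.8, 333.5] 0.67 [ 0.5351543  -0.30812987  0.03      ]
side [294.1, 220.9, 311.8, 250.7] 0.45 [ 0.49618892 -0.01997122  0.03      ]
side [251.1, 164.8, 393.8, 285.0] 0.44 [ 0.54457225 -0.03083126  0.03      ]
11.7833 [ 0.44005226 -0.00710069  0.10308098] [ 0.3136662  -0.37382817 -0.06495138] 0.2780170642869451
```

View pics/s6c.png

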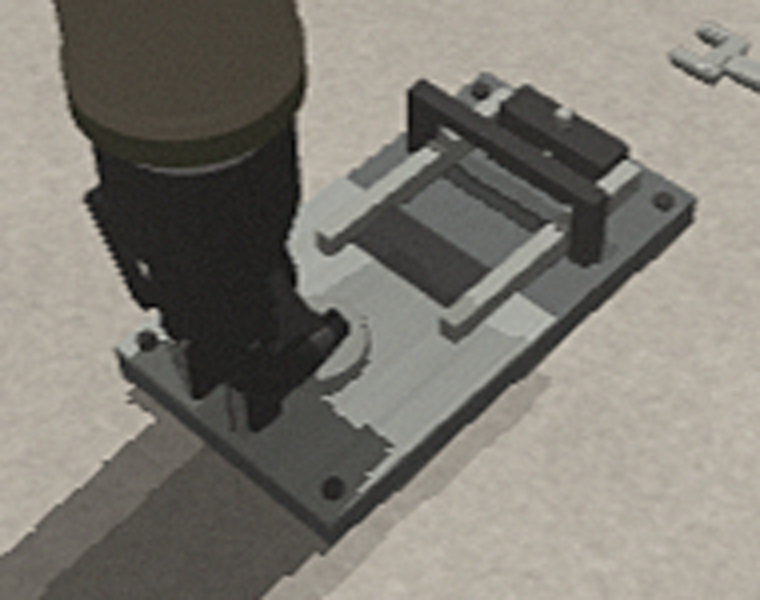

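View pics/wrist6.png

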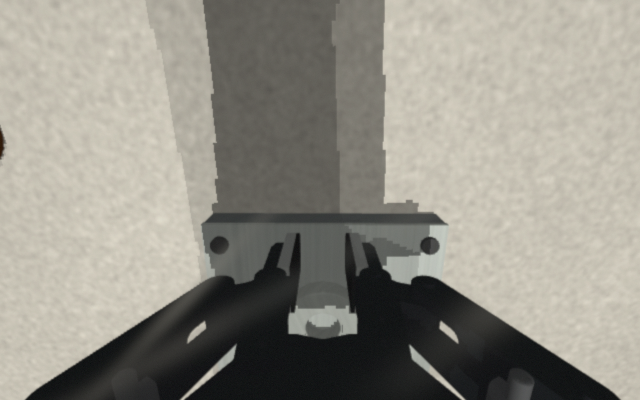

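Call:
arm_command:
  moves:
    - [[0.72, 0.15, 0, 0, 0], [0.72, 0, 0, 0, 0]]

```text
clock: 11.95
position: [0.4398, -0.007, 0.0988]
ee_rot: [0.007, 0.707, -0.007, 0.707]
ft_force: [0.2, 0.2, 0.3]
grip_width: 0.28
```

Call:
arm_command:
  moves:
    - [[0.72, 0.04, 0, 0, 0], [0.72, 0, 0, 0, 0]]

```text
clock: 12.12
position: [0.4399, -0.0071, 0.0982]
ee_rot: [0.007, 0.707, -0.007, 0.707]
ft_force: [0.4, -0.7, 0.5]
grip_width: 0.278
```

Call:
arm_command:
  moves:
    - [[0.72, 0.04, 0, 0, 0], [0.72, 0, 0, 0, 0]]

```text
clock: 12.28
position: [0.4399, -0.007, 0.0973]
ee_rot: [0.007, 0.707, -0.007, 0.707]
ft_force: [0.3, 0.6, 0.4]
grip_width: 0.276
```

Call:
arm_command:
  moves:
    - [[0.72, 0.03, 0, 0, 0], [0.72, 0, 0, 0, 0]]

```text
clock: 12.45
position: [0.44, -0.007, 0.0966]
ee_rot: [0.007, 0.707, -0.007, 0.707]
ft_force: [-0.1, 0.2, 0.0]
grip_width: 0.28
```

Call:
arm_command:
  moves:
    - [[0.72, 0.03, 0, 0, 0], [0.72, 0, 0, 0, 0]]

```text
clock: 12.62
position: [0.4399, -0.007, 0.0958]
ee_rot: [0.007, 0.707, -0.007, 0.707]
ft_force: [-0.5, -0.2, -0.0]
grip_width: 0.276
```

Call:
arm_command:
  moves:
    - [[0.72, 0.03, 0, 0, 0], [0.72, 0, 0, 0, 0]]

```text
clock: 12.78
position: [0.4399, -0.007, 0.0951]
ee_rot: [0.007, 0.707, -0.007, 0.707]
ft_force: [0.1, 0.0, -0.2]
grip_width: 0.281
```

Call:
arm_command:
  moves:
    - [[0.72, 0.02, 0, 0, 0], [0.72, 0, 0, 0, 0]]

```text
clock: 12.95
position: [0.44, -0.007, 0.0946]
ee_rot: [0.007, 0.707, -0.007, 0.707]
ft_force: [-0.1, -0.4, 0.7]
grip_width: 0.279
```

Call:
arm_command:
  moves:
    - [[0.72, 0.02, 0, 0, 0], [0.72, 0, 0, 0, 0]]

```text
clock: 13.12
position: [0.44, -0.007, 0.0941]
ee_rot: [0.007, 0.707, -0.007, 0.707]
ft_force: [0.2, 0.1, -0.7]
grip_width: 0.281
```

Call:
arm_command:
  moves:
    - [[0.72, 0.03, 0, 0, 0], [0.72, 0, 0, 0, 0]]

```text
clock: 13.28
position: [0.4399, -0.007, 0.0933]
ee_rot: [0.007, 0.707, -0.007, 0.707]
ft_force: [-0.1, -0.7, 0.6]
grip_width: 0.278
```

Call:
arm_command:
  moves:
    - [[0.72, 0.02, 0, 0, 0], [0.72, 0, 0, 0, 0]]

```text
clock: 13.45
position: [0.4399, -0.007, 0.0928]
ee_rot: [0.007, 0.707, -0.007, 0.707]
ft_force: [-0.3, -1.1, -1.3]
grip_width: 0.281
```

Call:
arm_command:
  moves:
    - [[0.72, 0.02, 0, 0, 0], [0.72, 0, 0, 0, 0]]

```text
clock: 13.62
position: [0.44, -0.007, 0.0927]
ee_rot: [0.007, 0.707, -0.007, 0.707]
ft_force: [-2.4, -0.7, 6.5]
grip_width: 0.28
```

Call:
arm_command:
  moves:
    - [[0.72, 0.02, 0, 0, 0], [0.72, 0, 0, 0, 0]]

```text
clock: 13.78
position: [0.4401, -0.0071, 0.0926]
ee_rot: [0.007, 0.707, -0.007, 0.707]
ft_force: [-6.4, 0.1, 17.1]
grip_width: 0.277
```

Call:
arm_command:
  moves:
    - [[0.72, -0.15, 0, 0, 0], [0.72, -0.15, 0, 0, 0], [0.72, 0, 0, 0.15, 0], [0.72, 0, 0, 0.15, 0], [0.72, 0, 0, 0.15, 0], [0.72, 0, 0, 0.15, 0], [0.72, 0, 0, 0.15, 0], [0.72, 0, 0, 0.15, 0], [0.72, 0, 0, 0.15, 0], [0.72, 0, 0, 0.15, 0], [0.72, 0, 0, 0.1, 0], [0.72, 0, 0, 0, 0]]

```text
clock: 14.78
position: [0.473, -0.0077, 0.0994]
ee_rot: [0.007, 0.707, -0.007, 0.707]
ft_force: [0.6, -0.1, -0.1]
grip_width: 0.279
```

```bash
cat > look.py <<'E'
import sys
from h import *
n=sys.argv[1]
for c in ['wrist','side']:
    im=manip.camera(c); cv2.imwrite(f'pics/{c}{n}.png',im[:,:,::-1])
s=cv2.imread(f'pics/side{n}.png'); w=cv2.imread(f'pics/wrist{n}.png')
a=cv2.resize(s[150:290,240:410],None,fx=3.5,fy=3.5,interpolation=cv2.INTER_CUBIC)
b=cv2.resize(w[200:400,180:460],None,fx=0.71,fy=0.71) 
out=np.zeros((490,794,3),np.uint8); out[:,:595]=a; out[:142,595:794]=b[:142,:199]
cv2.imwrite(f'pics/l{n}.png',out)
o,M=tool(); p=np.array(o['position'])-[.5793,-.0099,0]; c,s=np.cos(.019),np.sin(.019)
print(o['clock'],'bed xy mm',np.round([(c*p[0]-s*p[1])*1e3,(s*p[0]+c*p[1])*1e3,p[2]*1e3],1),o['ft_force'],o['grip_width'])
E
python3 look.py 7
```

```text
14.8833 bed xy mm [-1.069e+02  1.000e-01  9.930e+01] [ 0.84228038 -0.04546434  0.49525152] 0.2813992037701851
```

View pics/l7.png

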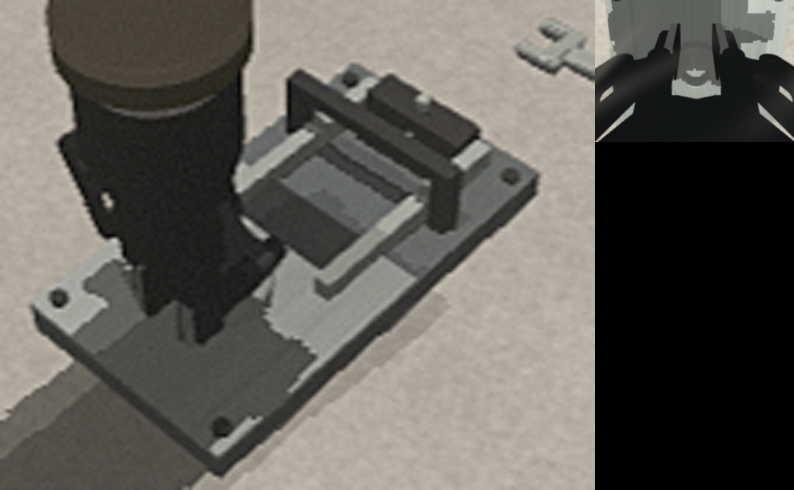

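View pics/wrist7.png

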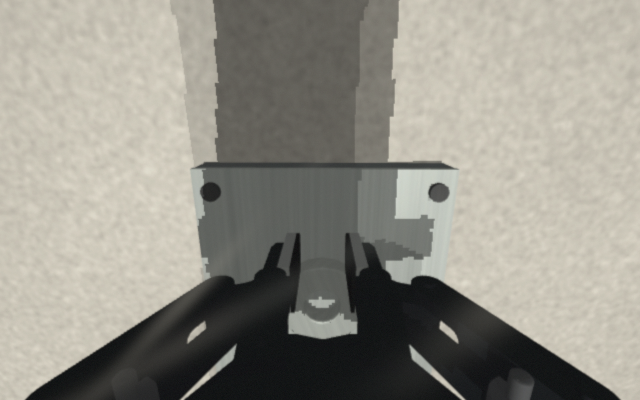

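```bash
python3 - <<'E'
from h import *
print(ray('wrist',259,322,.032),ray('wrist',305,322,.026),tool()[0]['position'])
E
```

```text
[ 0.47623609 -0.00723235  0.032     ] [ 0.50919302 -0.00786168  0.026     ] [ 0.47245432 -0.00772938  0.09932265]
```

Call:
arm_command:
  moves:
    - [[0.72, 0, 0, 0.15, 0], [0.72, 0, 0, 0.15, 0], [0.72, 0, 0, 0.15, 0], [0.72, 0, 0, 0.15, 0], [0.72, 0, 0, 0.15, 0], [0.72, 0, 0, 0.15, 0], [0.72, 0, 0, 0.15, 0], [0.72, 0, 0, 0.15, 0], [0.72, 0, 0, 0.15, 0], [0.72, 0, 0, 0.15, 0], [0.72, 0, 0, 0.1, 0], [0.72, 0, 0, 0, 0]]

```text
clock: 15.88
position: [0.513, -0.0085, 0.0994]
ee_rot: [0.007, 0.707, -0.007, 0.707]
ft_force: [0.3, -0.7, 0.5]
grip_width: 0.281
```

```bash
python3 look.py 8
```

```text
15.9833 bed xy mm [-66.8   0.1  99.3] [-0.73328872 -0.03621839 -0.46930601] 0.2762419760415258
```

View pics/l8.png

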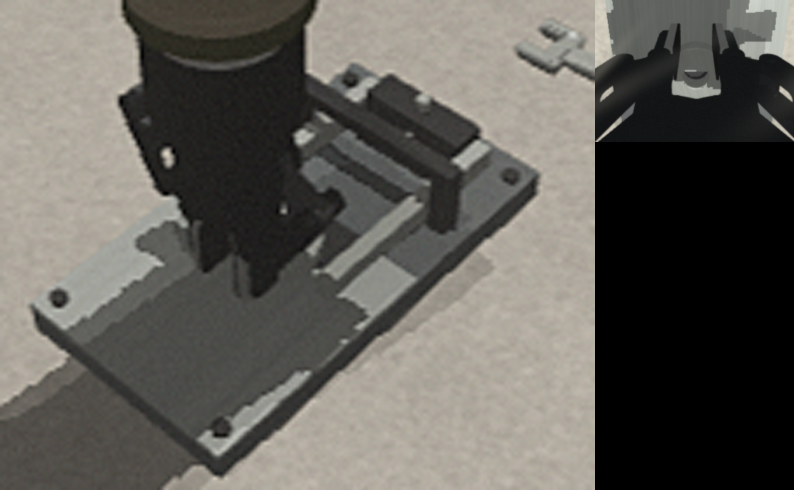

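View pics/wrist8.png

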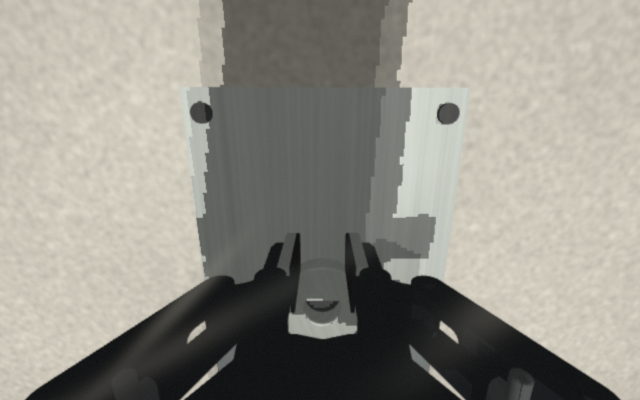

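Call:
arm_command:
  moves:
    - [[0.72, 0, 0, 0.12, 0], [0.72, 0, 0, 0.12, 0], [0.72, 0, 0, 0.12, 0], [0.72, 0, 0, 0.12, 0], [0.72, 0, 0, 0.12, 0], [0.72, 0, 0, 0.12, 0], [0.72, 0, 0, 0.12, 0], [0.72, 0, 0, 0.12, 0], [0.72, 0, 0, 0, 0]]

```text
clock: 16.73
position: [0.5371, -0.0089, 0.0994]
ee_rot: [0.007, 0.707, -0.007, 0.707]
ft_force: [0.1, 0.6, 1.1]
grip_width: 0.281
```

```bash
python3 look.py 9
```

```text
16.8333 bed xy mm [-42.8   0.1  99.3] [ 0.00216307 -0.37487881 -0.81413731] 0.27945108226628285
```

View pics/l9.png

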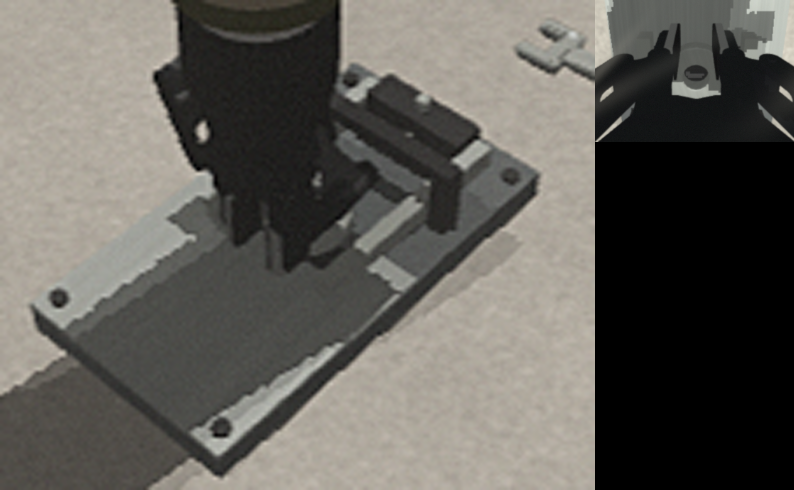

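View pics/wrist9.png

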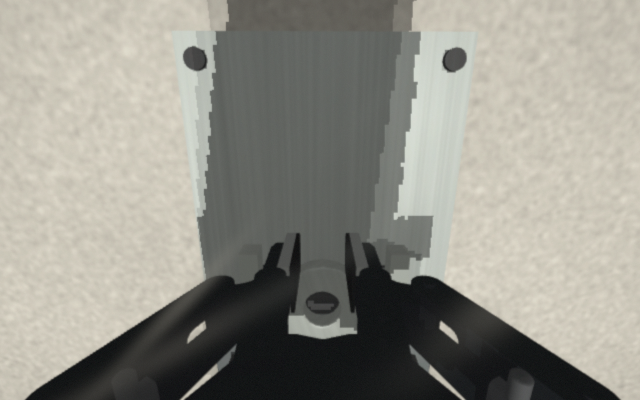

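Call:
arm_command:
  moves:
    - [[0.72, 0, 0, 0.1, 0], [0.72, 0, 0, 0.1, 0], [0.72, 0, 0, 0.1, 0], [0.72, 0, 0, 0.1, 0], [0.72, 0, 0, 0.1, 0], [0.72, 0, 0, 0.1, 0], [0.72, 0, 0, 0.1, 0], [0.72, 0, 0, 0, 0]]

```text
clock: 17.5
position: [0.5546, -0.0092, 0.0995]
ee_rot: [0.007, 0.707, -0.007, 0.707]
ft_force: [-0.3, 0.7, 0.1]
grip_width: 0.28
```

```bash
python3 look.py 10
```

```text
17.6 bed xy mm [-25.3   0.1  99.3] [-0.78833015  0.43664935  0.70009656] 0.2807063725577275
```

View pics/wrist10.png

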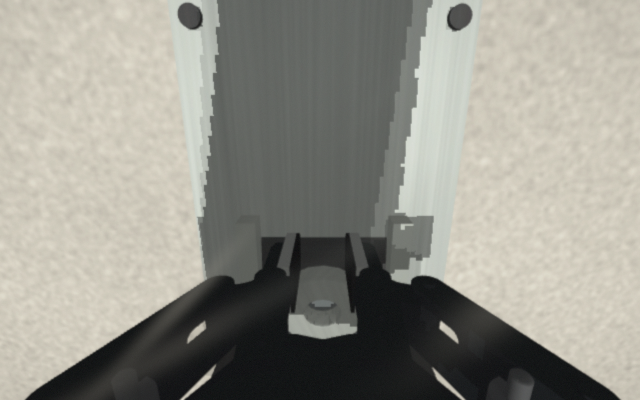

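View pics/l10.png

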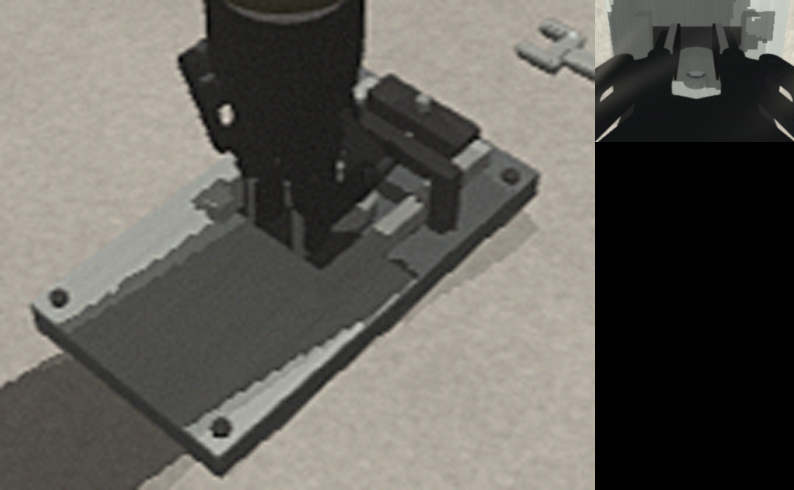

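Call:
arm_command:
  moves:
    - [[0.72, 0, 0, 0.08, 0], [0.72, 0, 0, 0.08, 0], [0.72, 0, 0, 0.08, 0], [0.72, 0, 0, 0.08, 0], [0.72, 0, 0, 0.08, 0], [0.72, 0, 0, 0.08, 0], [0.72, 0, 0, 0.08, 0], [0.72, 0, 0, 0.08, 0], [0.72, 0, 0, 0.06, 0], [0.72, 0, 0, 0, 0]]

```text
clock: 18.43
position: [0.5718, -0.0096, 0.0994]
ee_rot: [0.007, 0.707, -0.007, 0.707]
ft_force: [-0.1, -0.4, 0.3]
grip_width: 0.285
```

```bash
python3 look.py 11
```

```text
18.5333 bed xy mm [-7.8  0.1 99.4] [ 0.01583483 -0.40828206  0.34854498] 0.2786614881827453
```

View pics/wrist11.png

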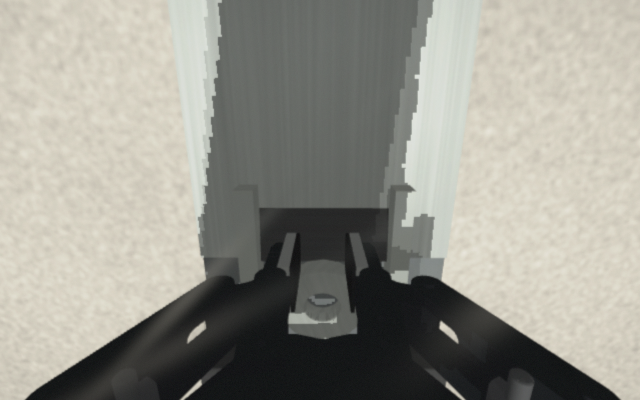

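View pics/l11.png

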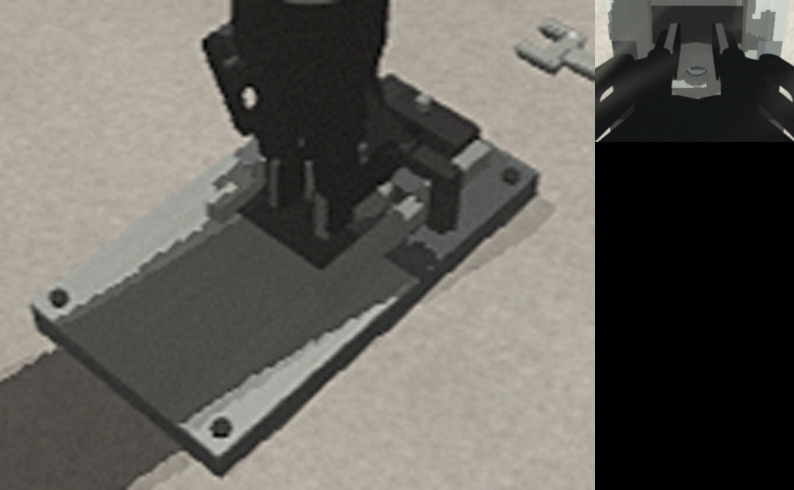

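Call:
arm_command:
  moves:
    - [[0.72, 0, 0, 0.06, 0], [0.72, 0, 0, 0.06, 0], [0.72, 0, 0, 0, 0]]

```text
clock: 18.78
position: [0.5747, -0.0096, 0.0994]
ee_rot: [0.007, 0.707, -0.007, 0.707]
ft_force: [0.1, -0.1, -0.5]
grip_width: 0.279
```

Call:
arm_command:
  moves:
    - [[0.72, 0, 0, 0.06, 0], [0.72, 0, 0, 0, 0]]

```text
clock: 18.95
position: [0.5762, -0.0096, 0.0994]
ee_rot: [0.007, 0.707, -0.007, 0.707]
ft_force: [-0.5, -0.7, -0.7]
grip_width: 0.282
```

Call:
arm_command:
  moves:
    - [[0.72, 0, 0, 0.06, 0], [0.72, 0, 0, 0, 0]]

```text
clock: 19.12
position: [0.5777, -0.0096, 0.0994]
ee_rot: [0.007, 0.707, -0.007, 0.707]
ft_force: [-0.5, -0.2, -0.2]
grip_width: 0.281
```

Call:
arm_command:
  moves:
    - [[0.72, 0, 0, 0.06, 0], [0.72, 0, 0, 0, 0]]

```text
clock: 19.28
position: [0.5792, -0.0097, 0.0994]
ee_rot: [0.007, 0.707, -0.007, 0.707]
ft_force: [0.7, -0.0, 0.1]
grip_width: 0.276
```

```bash
python3 look.py 12
```

```text
19.3833 bed xy mm [-0.3  0.2 99.4] [-0.02768495 -0.33760298 -0.29609839] 0.2772658027142269
```

View pics/wrist12.png

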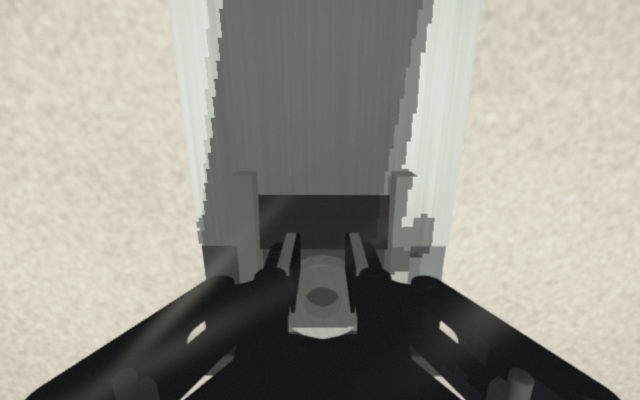

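Call:
arm_command:
  moves:
    - [[0.72, 0, 0, 0.05, 0], [0.72, 0, 0, 0, 0]]

```text
clock: 19.55
position: [0.5804, -0.0097, 0.0994]
ee_rot: [0.007, 0.707, -0.007, 0.707]
ft_force: [0.5, -0.5, 1.1]
grip_width: 0.274
```

Call:
arm_command:
  moves:
    - [[0.72, 0, 0, 0.05, 0], [0.72, 0, 0, 0, 0]]

```text
clock: 19.72
position: [0.5816, -0.0097, 0.0994]
ee_rot: [0.007, 0.707, -0.007, 0.707]
ft_force: [0.4, -0.1, 0.3]
grip_width: 0.283
```

Call:
arm_command:
  moves:
    - [[0.72, 0, 0, 0.05, 0], [0.72, 0, 0, 0, 0]]

```text
clock: 19.88
position: [0.5829, -0.0098, 0.0994]
ee_rot: [0.007, 0.707, -0.007, 0.707]
ft_force: [0.7, -0.0, -0.1]
grip_width: 0.28
```

Call:
arm_command:
  moves:
    - [[0.72, 0, 0, 0.04, 0], [0.72, 0, 0, 0, 0]]

```text
clock: 20.05
position: [0.5837, -0.0098, 0.0994]
ee_rot: [0.007, 0.707, -0.007, 0.707]
ft_force: [-1.5, 0.6, 0.1]
grip_width: 0.285
```

Call:
arm_command:
  moves:
    - [[0.72, 0, 0, 0.04, 0], [0.72, 0, 0, 0, 0]]

```text
clock: 20.22
position: [0.5845, -0.0099, 0.0993]
ee_rot: [0.007, 0.707, -0.007, 0.707]
ft_force: [-2.0, 0.2, 1.0]
grip_width: 0.284
```

Call:
arm_command:
  moves:
    - [[0.72, 0, 0, 0.04, 0], [0.72, 0, 0, 0, 0]]

```text
clock: 20.38
position: [0.5853, -0.0099, 0.0992]
ee_rot: [0.007, 0.707, -0.007, 0.707]
ft_force: [-3.5, 0.4, 1.0]
grip_width: 0.278
```

```bash
python3 look.py 13
```

```text
20.4833 bed xy mm [ 6.   0.1 99.2] [-3.93792453 -0.27143551  0.97076243] 0.27980997825316095
```

View pics/wrist13.png

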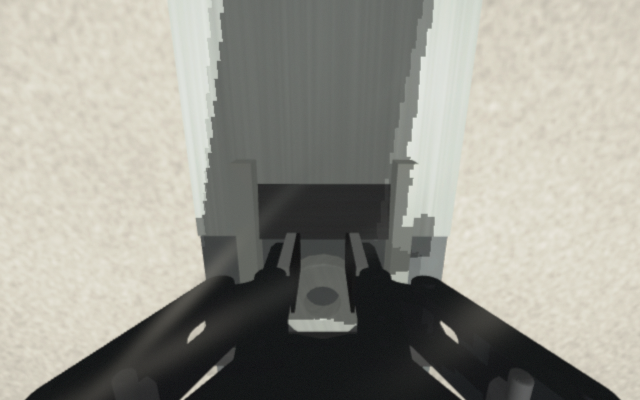

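Call:
arm_command:
  moves:
    - [[0.72, 0, 0, 0.04, 0], [0.72, 0, 0, 0, 0]]

```text
clock: 20.65
position: [0.5862, -0.0099, 0.0991]
ee_rot: [0.007, 0.708, -0.007, 0.707]
ft_force: [-6.0, 0.4, 1.5]
grip_width: 0.281
```

Call:
arm_command:
  moves:
    - [[0.72, 0, 0, 0.03, 0], [0.72, 0, 0, 0, 0]]

```text
clock: 20.82
position: [0.5867, -0.0099, 0.0991]
ee_rot: [0.007, 0.708, -0.007, 0.706]
ft_force: [-6.9, 0.4, 1.9]
grip_width: 0.278
```

Call:
arm_command:
  moves:
    - [[0.72, 0, 0, 0.02, 0], [0.72, 0, 0, 0, 0]]

```text
clock: 20.98
position: [0.587, -0.0099, 0.099]
ee_rot: [0.007, 0.708, -0.007, 0.706]
ft_force: [-7.8, 0.3, 3.0]
grip_width: 0.281
```

Call:
arm_command:
  moves:
    - [[0.72, 0, 0, 0.02, 0], [0.72, 0, 0, 0, 0], [0.72, 0, 0, 0, 0], [0.72, 0, 0, 0, 0], [0.72, 0, 0, 0, 0], [0.72, 0, 0, 0, 0], [0.72, 0, 0, 0, 0], [0.72, 0, 0, 0, 0]]

```text
clock: 21.65
position: [0.5873, -0.0099, 0.0989]
ee_rot: [0.007, 0.708, -0.007, 0.706]
ft_force: [-8.4, -1.3, 3.7]
grip_width: 0.281
```

```bash
python3 look.py 14
```

```text
21.75 bed xy mm [ 8.   0.1 99. ] [-8.75136013  1.08683147  2.68103481] 0.27808613388467235
```

View pics/wrist14.png

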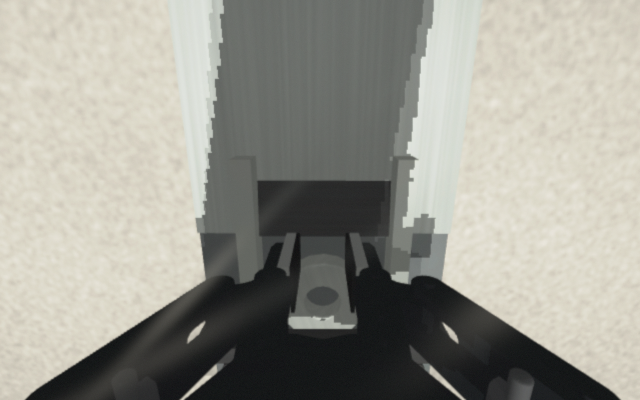

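View pics/l14.png

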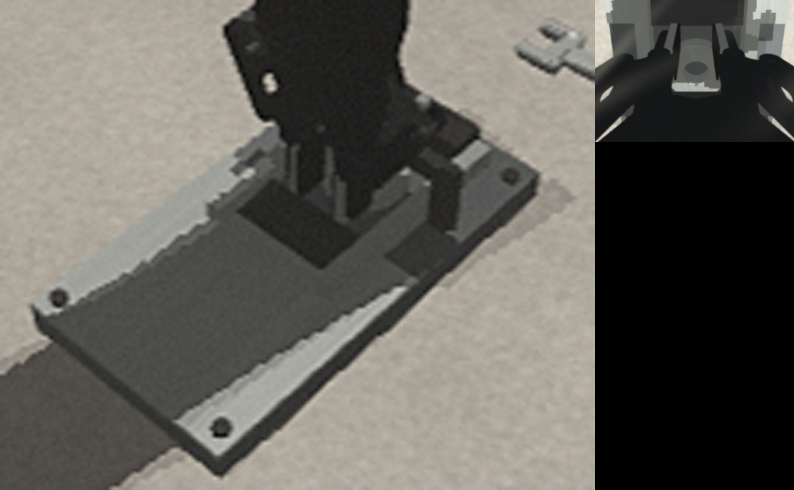

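Call:
arm_command:
  moves:
    - [[0.72, 0, 0, -0.06, 0], [0.72, 0, 0, -0.06, 0], [0.72, 0, 0, -0.06, 0], [0.72, 0, 0, -0.1, 0], [0.72, 0, 0, -0.2, 0], [0.72, 0, 0, -0.3, 0], [0.72, -0.2, 0, -0.3, 0], [0.72, -0.6, 0, 0, 0], [0.72, -0.8, 0, 0, 0], [0.72, -0.8, 0, 0, 0], [0.72, -0.8, 0, -0.6, 0], [0.72, -0.8, 0, -0.8, 0]]

```text
clock: 22.75
position: [0.5263, -0.0089, 0.2006]
ee_rot: [0.007, 0.707, -0.007, 0.707]
ft_force: [-0.6, -0.6, 0.3]
grip_width: 0.277
```

Call:
arm_command:
  moves:
    - [[0.72, -0.8, 0.3, -0.8, 0], [0.72, -0.8, 0.6, -0.5, 0], [0.72, -0.5, 1, 0, 0], [0.72, 0, 1, 0, 0], [0.72, 0, 1, 0, 0], [0.72, 0, 1, 0, 0], [0.72, 0, 1, 0, 0], [0.72, 0, 1, 0, 0], [0.72, 0, 1, 0, 0], [0.72, 0, 1, 0, 0], [0.72, 0, 1, 0, 0], [0.72, 0, 0.5, 0, 0]]

```text
clock: 23.75
position: [0.498, 0.2549, 0.2521]
ee_rot: [0.006, 0.707, -0.005, 0.707]
ft_force: [-0.4, -0.0, -0.7]
grip_width: 0.282
```

```bash
python3 - <<'E'
from h import *
for c in ['top','side']:
    im=manip.camera(c); cv2.imwrite(f'pics/{c}15.png',im[:,:,::-1])
    for d in manip.pinpoint('spacer_mid',c): print(c,d['pixel'],d['confidence'],ray(c,*d['pixel'],.024))
t=cv2.imread('pics/top15.png'); s=cv2.imread('pics/side15.png')
a=cv2.resize(t[115:260,260:365],None,fx=3.5,fy=3.5,interpolation=cv2.INTER_CUBIC); b=cv2.resize(s[160:290,290:400],None,fx=3.8,fy=3.8,interpolation=cv2.INTER_CUBIC)
H=max(len(a),len(b)); out=np.zeros((H,a.shape[1]+b.shape[1],3),np.uint8); out[:len(a),:a.shape[1]]=a; out[:len(b),a.shape[1]:]=b
cv2.imwrite('pics/l15.png',out); print(out.shape,manip.get_obs()['clock'])
E
```

```text
top [279.3, 408.3] 0.89 [ 0.37506378 -0.20402105  0.024     ]
top [197.6, 450.8] 0.77 [ 0.54264986 -0.29442127  0.024     ]
top [160.7, 311.0] 0.62 [ 0.61240657 -0.0034134   0.024     ]
side [319.3, 459.7] 0.72 [ 0.53805452 -0.30857076  0.024     ]
side [360.8, 348.2] 0.63 [ 0.37310092 -0.22131901  0.024     ]
side [198.0, 343.1] 0.58 [ 0.62030464 -0.00693012  0.024     ]
(508, 786, 3) 23.95
```

View pics/l15.png

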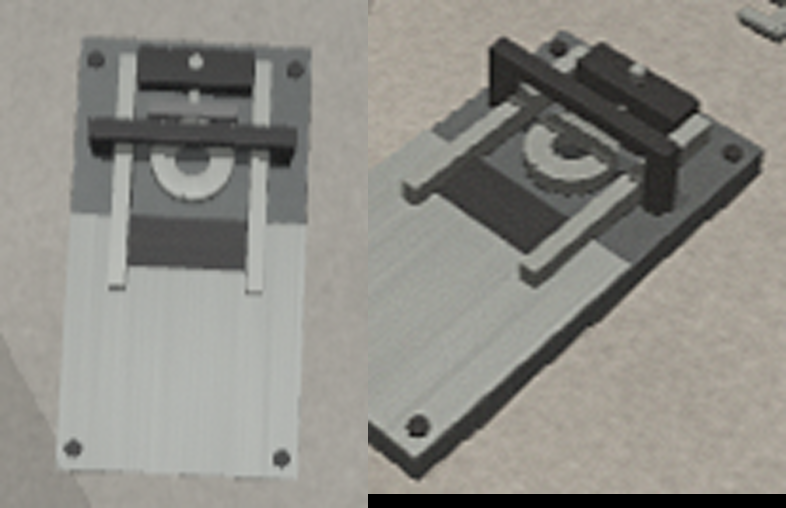

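View pics/top15.png

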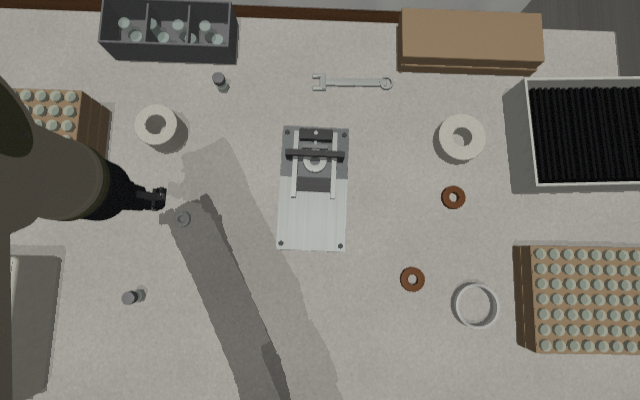

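The ring lies flat in the pocket under the bridge, at top (161,314), clear of the lip. The other items are where they were. Handing in.

```bash
python3 -c "
from workcell import manip
print(manip.hand_in())"
```

```text
the job is handed in; nothing more can be done
None
```

The larger steel ring is in the pocket, lying flat, and the job was handed in at about 24 s of the 72 s allowed.

- **Loading:** I gripped the ring on the bench, set it flat on the loading deck and let go.
- **Sliding:** I pushed it with the part-open fingers, tips about 27 mm high and never gripping it. It went up the ramp, over the lip and under the bridge, and dropped into the pocket.
- **Pressing home:** I felt the stop at about bed x = 59 mm and pressed until the force read about 8.6 N. At 3 N per mm that is about 2.9 mm of pad travel. I held it for over 0.6 s, then backed off and lifted clear.

**Last checks:**
- **Position:** The top and side pictures show the ring flat in the pocket, clear of the lip. The network put its centre roughly at bed x = 33 to 41 mm in the two views.
- **Surroundings:** The other items look undisturbed, and the wrist force read about zero.
- **Pad travel:** I worked this out from force only, as the pad's own reading was not available to me.
- **Highest force on the bed:** The most I read pressing it was about 17 N, while touching the deck to find the finger height.

No check failed.

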